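# Turn the bench carousel and load the bottle

### The arm

A 7-joint arm with a two-finger parallel gripper is mounted at the origin on a cart in front of the work surface, level with it; the furniture and walls round the work are solid. World frame = base frame: x ahead of the robot, y to its left, z up, the work surface at z = 0. Lengths are in m, angles in rad, forces in N, time in s.
With the tool pointing down it reaches from about 0.4 to 0.875 m from the base axis. Payload 19.3 kg.
Tool frame: the origin (TCP) lies at the very end of the fingers, on their centre line; the grasp point (between the pads) lies 19 mm behind it; y points along the fingers, x is the direction in which the jaws open and shut, and the axes are right-handed (so a half turn about y gives the same grasp; the last joint's range is limited). The gripper opens to 85 mm and grips with 20 to 120 N. Pads are 22 mm wide; open, the fingers measure 114 mm over their backs; the gripper's body (76 mm by 85 mm) begins 54 mm behind the grasp point. The pads swing forward as they close: fully open they stand 13 mm farther back than shut.
Start: joints at [-1.238, 0.521, -0.036, 1.599, 0.021, 1.021, -0.113], TCP at [0.245, 0.575, 0.231] pointing down, gripper open.
Joint ranges: [-2.91, 2.91], [-0.3, 2.13], [-1.5, 1.42], [0.17, 2.43], [-1.26, 4.41], [0.16, 1.93], [-2.52, 2.52]. Speed limits (rad/s): [1.89, 1.89, 2.39, 2.39, 3.01, 3.01, 3.01].

### API

Orientations are given as [roll, pitch, yaw] about the fixed x, y, z axes, in that order (R = Rz(yaw) Ry(pitch) Rx(roll)).
In Python, from workcell import bot gives the robot as it stands. The module is installed in compiled form; this text tells all that it offers.
- The arm moves only by the shell command python3 -m crank 'ROWS' [FORCE]. ROWS is JSON, a list of rows, each an object of numbers: "hand": the closure, from 0 (fully open) to 1 (shut); "dx", "dy", "dz": the shift along the tool's x, y, z in mm; "yaw": the turn about the tool's y in rad. In form: [{"hand": .., "dx": .., "dy": .., "dz": .., "yaw": ..}, ...]. A call has 1 to 12 rows; each row is the pose to reach, as a shift and turn from the pose commanded when the call began, along the tool's axes at that moment; what a row does not reach only later rows make up. A row lasts 1/12 s, in which the tool goes at most 41.7 mm and 7.16 degrees, less where a joint would pass 70% of its speed; a pose out of reach is approached as far as the arm can. A call with a gripper value outside its range is refused whole. The fingers move at their own pace and stop on an object; FORCE is the grip in N (left out, the last holds). Time passes only in rows, so rows that repeat a pose let the fingers close. It gives the time, the measured TCP pose, the force and the opening at its end, in the units of the state.
- bot.observe(): the state, without advancing time (a new reading comes with each control period).
- bot.grab_frame(name): name is "scene" or "top" or "wrist"; returns the picture (480x640x3 uint8, red, green, blue); there is no depth.
- bot.camera_info(name): a dict with "fx", "fy", "cx", "cy" (pixels), "rvec" (rotation vector, rad) and "tvec" (3), from world to camera coordinates, as OpenCV has them. Camera axes: x right, y down, z forward; pixel columns grow to the right and rows downward; lengths in m; the calibration is good to about 2 mm. A picture is of the moment at which its call begins: read the wrist's pose just before it. camera_info takes no time and is no camera call; for the wrist camera it gives the pose at the moment of the call.
- bot.job_done(): hands the job in, once; it reports no verdict.
The state is a dict: "clock": time; "qpos": joint angles; "qd": joint speeds; "joint_efforts": joint torques, N m; "position": TCP position; "tool_rot": TCP orientation; "force": force on the tool from outside, world axes, zero at the start; "moment": the same for the moment, N m; "grip_width": finger opening in m.
Only numpy, scipy, OpenCV 4.12 (cv2) and the standard library are available. Lean on these libraries where they do the work, as an engineer would, in place of code of your own. Each camera call takes 0.05 s, during which the arm holds its last target.

### The job

The capped bottle standing on the cupboard top belongs in the one empty bay of the bench carousel. Turn the carousel until the empty bay is centred in the gap of the bar guard, then, keeping the bottle upright, set it down on the floor of that bay, near its middle, without dropping it in. Leave the loaded bay at the gap, the other three things resting in their bays, and everything lying around undisturbed.

Things in the scene. Friction and masses are not known exactly. Their poses are not given: they have to be found in the camera images.
- bottle_mid (a point): Bottle to load: pale round bottle with a red screw cap, 38 mm in diameter (body, up to 48 mm above its base), cap 28 mm in diameter, 65 mm tall in all, about 0.12 kg, standing upright and loose. This point is on its axis half-way up, 32.5 mm above its base; its z axis points up out of the cap.
- hub (a point): Top centre of the turntable's grey hub (104 mm across), on the vertical turning axis, 62 mm above the cupboard top. Aluminium turntable 280 mm across, floor at height 18 mm, rim lip to 28 mm; four radial dividers (4 mm thick, tops at 55 mm) make four equal bays, three occupied, one empty. Axes: z up, -x towards the middle of the empty bay.
- bay (a point): Middle of the floor of the empty bay, 94 mm from the turning axis, 18 mm above the cupboard top; it turns with the turntable. The floor is free from 52 mm to 136 mm from the axis.
- crank (a point): Centre of the crank grip: upright black round grip, 25 mm across, 30 mm tall (99 to 129 mm above the cupboard top), free to spin on a thin steel post on the hub, 40 mm from the turning axis, on the side opposite the empty bay. Moving it round a 40 mm circle about the axis turns the turntable.
- gate (a point): Loading point, where the middle of the empty bay must come to stand: in the middle of the gap of the guard, 94 mm from the turning axis, 18 mm above the cupboard top, fixed to the stand. Axes: z up, -x outwards from the turning axis through the gap.
- stand: Fixed stand of the carousel; origin on the turning axis at the cupboard top. Round dark base plate 304 mm across, 9 mm high, a flat apron sticking out 20 mm at the gap. A guard of 6 mm steel bars, tops 94 mm above the cupboard top, covers the turntable from 80 to 150 mm from the axis all round except a gap of 96 degrees, open above and outside.
- pot_mid (a point): Round black pot of brass wool, 65 mm across, 41 mm tall, standing loose in one of the bays; point at its centre, half-way up.
- reel_mid (a point): Dark reel of solder standing on its flange, 56 mm across, 44 mm tall, loose in another bay; point at its centre, half-way up.
- flat_reel_mid (a point): Flat yellow reel, 64 mm across, 21 mm tall, lying flat and loose in the third occupied bay; point at its centre, half-way up.
- driver: Screwdriver lying on the cupboard top, 161 mm long, 22 mm thick; origin under its middle. To be left alone.
- meter: Multimeter lying on the cupboard top, 132 x 68 x 38 mm; origin under its middle. To be left alone.
- board: Green circuit board lying on the cupboard top, 102 x 96 x 10 mm; origin under its middle. To be left alone.
- turntable (a joint): Turning of the turntable about its vertical axis, rad from where it stood at the start, growing anticlockwise seen from above. It turns several turns either way (friction about 0.15 N m, a few newtons at the crank grip) and stays where it is left.
Not all that is in view belongs to the job. Leave any purple look-alike of the part that bears reel_mid alone.

How it is judged:
By the outcome, as a careful person would: the job done as asked, in the order asked, and still so for the second after the job is handed in, with the robot touching nothing.
It also fails if it takes over 54 s, if anything falls off the work surface, if the arm or the gripper's body presses on something with over 40 N, if the wrist force passes 120 N, or if a joint passes its speed limit or range.

## Working session

There is one attempt and no reset: what is moved stays moved. The work goes in short steps, Python scripts to look and compute and a shell command to move; the robot and the scene stay as the last step left them, time stands still between calls to the robot, and variables do not carry over. Pictures are saved under pics/ and viewed, and the job is handed in when it is done.

```bash
mkdir -p pics; python3 - <<'E'
from workcell import bot
import cv2
s=bot.observe(); print({k:(v if not hasattr(v,'tolist') else [round(x,3) for x in v.tolist()]) for k,v in s.items()})
for n in ["scene","top","wrist"]:
    cv2.imwrite(f"pics/a_{n}.png",bot.grab_frame(n)[:,:,::-1]); print(n,bot.camera_info(n))
E
```

```text
{'clock': 0.0, 'qpos': [-1.238, 0.522, -0.036, 1.6, 0.021, 1.021, -0.113], 'qd': [-0.0, -0.001, -0.001, -0.0, -0.001, -0.0, 0.003], 'joint_efforts': [-0.001, -92.71, 1.979, -36.993, 0.018, 0.008, -0.0], 'position': [0.245, 0.575, 0.231], 'tool_rot': [-1.571, 0.001, 1.168], 'force': [-0.338, -0.678, 0.726], 'moment': [-0.066, 0.02, 0.012], 'grip_width': 0.08529896225691443}
scene {'fx': 469.7042995841846, 'fy': 469.7042995841846, 'cx': 321.1603715944089, 'cy': 236.7731034913829, 'rvec': array([ 1.93832558, -0.74329032,  0.48059289]), 'tvec': array([-0.44009246,  0.23023891,  1.01703637])}
top {'fx': 461.6626491288379, 'fy': 461.6626491288379, 'cx': 322.79844968085047, 'cy': 233.29011073245627, 'rvec': array([ 2.11709983, -2.1063602 ,  0.18310183]), 'tvec': array([-0.03617881,  0.55406884,  1.19175422])}
wrist {'fx': 339.67287521104635, 'fy': 339.67287521104635, 'cx': 319.88627871628154, 'cy': 245.34114308989825, 'rvec': array([-2.37803527, -1.5712062 , -0.2634003 ]), 'tvec': array([-0.62503892, -0.04280213,  0.38166992])}
```

View pics/a_scene.png

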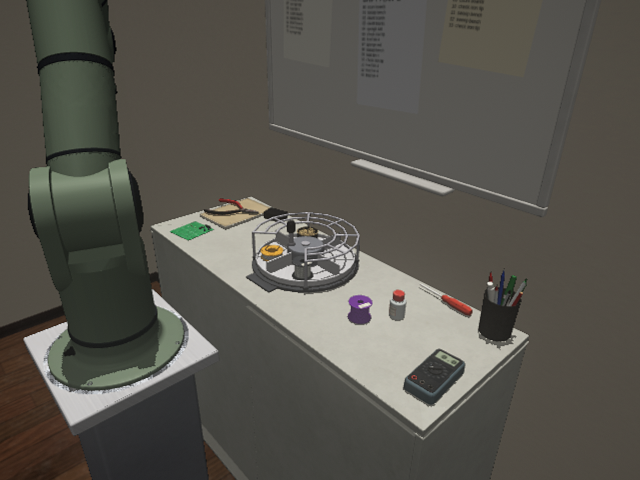

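View pics/a_top.png

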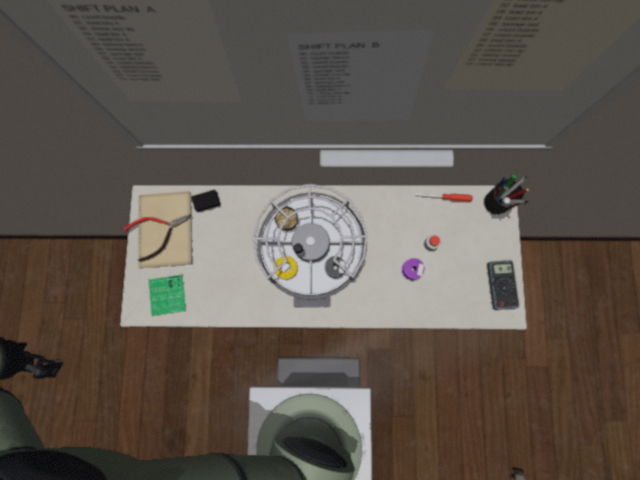

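View pics/a_wrist.png

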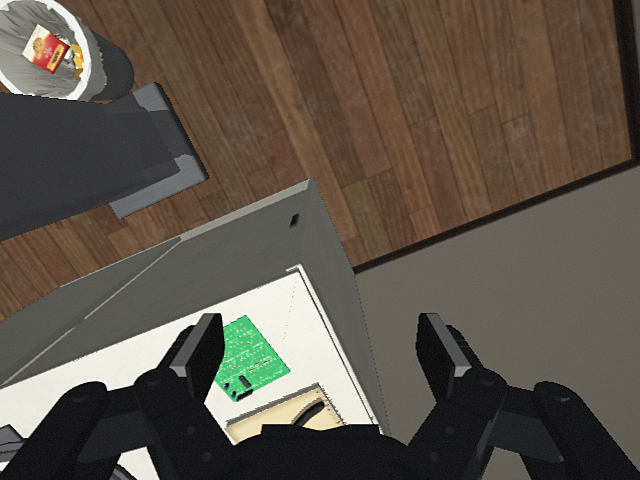

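The top view shows the carousel at about (311,241), with its apron (the gap) at (312,300) facing the robot and the crank near (299,250). The red-capped bottle is at (433,242), the purple decoy reel at (413,269), the driver at (458,198) and the meter at (503,285).

Things that could be taken for the bottle:
- red cap on a pale bottle at (433,242)
- red driver handle at (458,198)
- purple reel at (413,269)
- pen cup at (503,198)

I choose (433,242) and will check it in a crop.

```bash
python3 - <<'E'
import cv2
t=cv2.imread("pics/a_top.png"); s=cv2.imread("pics/a_scene.png")
cv2.imwrite("pics/b_car.png",cv2.resize(t[175:315,245:375],None,fx=4.2,fy=4.2,interpolation=cv2.INTER_CUBIC))
a=cv2.resize(t[220:290,395:465],(400,400),interpolation=cv2.INTER_CUBIC)
b=cv2.resize(s[270:340,335:405+10],(457,400),interpolation=cv2.INTER_CUBIC)
cv2.imwrite("pics/b_bot.png",cv2.hconcat([a,b[:, :400]]))
cv2.imwrite("pics/b_car2.png",cv2.resize(s[200:300,240:370],None,fx=5.5,fy=5.5,interpolation=cv2.INTER_CUBIC))
E
```

```text
(no output)
```

View pics/b_car.png

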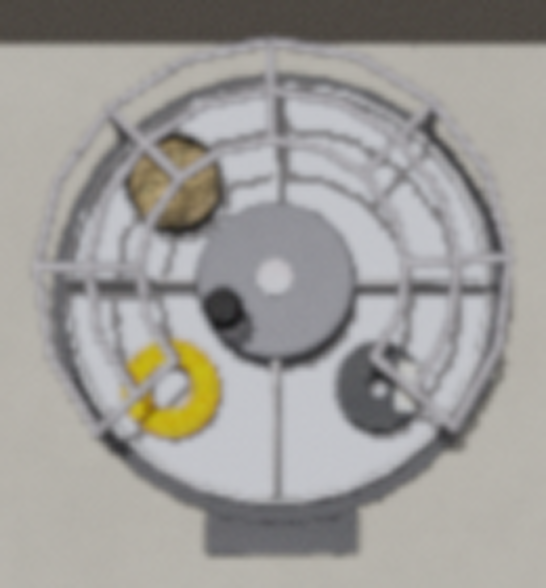

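View pics/b_bot.png

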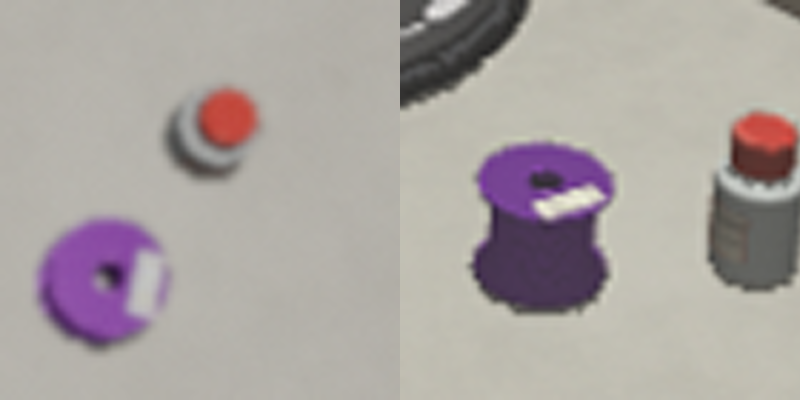

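View pics/b_car2.png

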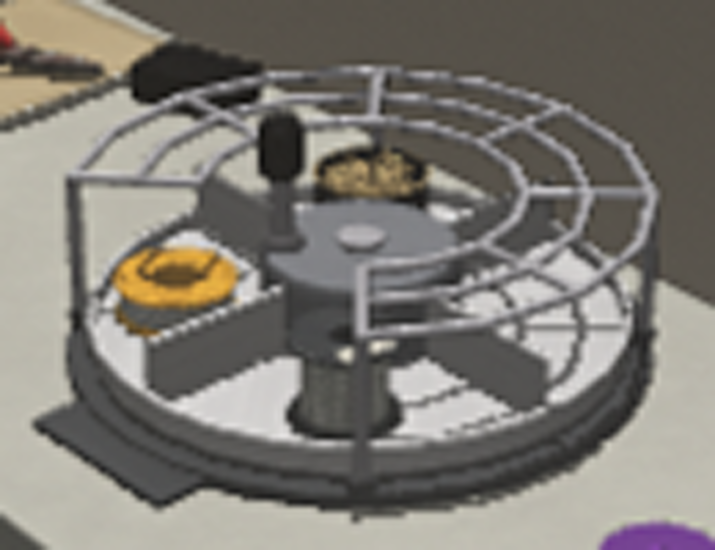

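```bash
cat > h.py <<'E'
import numpy as np, cv2
from workcell import bot
def ray(n,uv,z,info=None):
    c=info or bot.camera_info(n); R=cv2.Rodrigues(np.array(c['rvec']))[0]; o=-R.T@np.array(c['tvec'])
    d=R.T@np.array([(uv[0]-c['cx'])/c['fx'],(uv[1]-c['cy'])/c['fy'],1]); return o+d*(z-o[2])/d[2]
def proj(n,p,info=None):
    c=info or bot.camera_info(n); K=np.array([[c['fx'],0,c['cx']],[0,c['fy'],c['cy']],[0,0,1]])
    return cv2.projectPoints(np.array(p,float).reshape(-1,1,3),np.array(c['rvec']),np.array(c['tvec']),K,None)[0].reshape(-1,2)
def tri(a,b):
    import itertools
    A=[];B=[]
    for n,uv in (a,b):
        p=ray(n,uv,0);q=ray(n,uv,.1);d=(q-p)/np.linalg.norm(q-p);M=np.eye(3)-np.outer(d,d);A.append(M);B.append(M@p)
    return np.linalg.lstsq(np.vstack(A),np.hstack(B),rcond=None)[0]
def todelta(target,pos,yaw):
    d=np.array(target)-pos; X=np.array([np.cos(yaw),np.sin(yaw),0]);Z=np.array([-np.sin(yaw),np.cos(yaw),0])
    return 1e3*np.array([d@X,-d[2],d@Z])
E
python3 - <<'E'
from h import *
np.set_printoptions(precision=4,suppress=True)
t=lambda x,y:(245+x/4.2-.4,175+y/4.2-.4)
s2=lambda x,y:(240+x/5.5-.4,200+y/5.5-.4)
print("hub",ray("top",t(275,276),.064), ray("scene",s2(361,237),.064))
print("crank",ray("top",t(222,307),.129), ray("scene",s2(281,118),.129))
cap=(395+228*.175-.4,220+117*.175-.4); caps=(335+(762-400)*.175-.4,270+132*.175-.4)
print("cap",ray("top",cap,.065),ray("scene",caps,.065))
for nm,p,q in (("ap",(205,557),(360,553)),("divs",(68,288),(505,288)),("divs2",(283,100),(277,497))):
    z=.009 if nm=="ap" else .055
    a=ray("top",t(*p),z);b=ray("top",t(*q),z); print(nm,a,b)
print("posts", [ray("top",t(*p),.094)[:2] for p in ((97,437),(455,447),(272,45),(180,365),(375,355),(37,268),(507,260))])
print("purple",ray("top",(395+105*.175,220+278*.175),.044))
E
```

```text
hub [0.5329 0.0002 0.064 ] [ 0.534  -0.0022  0.064 ]
crank [0.5023 0.0286 0.129 ] [0.5059 0.0264 0.129 ]
cap [ 0.5346 -0.3298  0.065 ] [ 0.5327 -0.3338  0.065 ]
ap [0.3583 0.0458 0.009 ] [ 0.3615 -0.0542  0.009 ]
divs [0.5263 0.1331 0.055 ] [ 0.5273 -0.1461  0.055 ]
divs2 [ 0.6509 -0.0032  0.055 ] [ 0.3941 -0.0023  0.055 ]
posts [array([0.4274, 0.1063]), array([ 0.4224, -0.1119]), array([0.6763, 0.0025]), array([0.4719, 0.0565]), array([ 0.4786, -0.0632]), array([0.5321, 0.1467]), array([ 0.5381, -0.1447])]
purple [ 0.4607 -0.2754  0.044 ]
```

```bash
python3 - <<'E'
from h import *
np.set_printoptions(precision=1,suppress=True)
s=bot.observe();p=np.array(s['position']);y=s['tool_rot'][2]
print(todelta([.504,.0275,.2],p,y),todelta([.504,.0275,.104],p,y))
E
```

```text
[-401.9   30.9 -452.8] [-401.9  126.9 -452.8]
```

```bash
python3 -m crank '[{"hand":0,"dx":-15,"dy":2,"dz":-17,"yaw":0},{"hand":0,"dx":-40,"dy":5,"dz":-45,"yaw":0},{"hand":0,"dx":-65,"dy":7,"dz":-73,"yaw":0},{"hand":0,"dx":-90,"dy":9,"dz":-101,"yaw":0},{"hand":0,"dx":-115,"dy":11,"dz":-129,"yaw":0},{"hand":0,"dx":-140,"dy":13,"dz":-157,"yaw":0},{"hand":0,"dx":-165,"dy":15,"dz":-185,"yaw":0},{"hand":0,"dx":-190,"dy":17,"dz":-213,"yaw":0},{"hand":0,"dx":-215,"dy":19,"dz":-241,"yaw":0},{"hand":0,"dx":-240,"dy":21,"dz":-269,"yaw":0},{"hand":0,"dx":-255,"dy":22,"dz":-287,"yaw":0},{"hand":0,"dx":-262,"dy":22,"dz":-295,"yaw":0}]' 30
python3 - <<'E'
from h import *
np.set_printoptions(precision=1,suppress=True)
s=bot.observe();p=np.array(s['position']);y=s['tool_rot'][2];print(s['qpos'],s['tool_rot'])
print(todelta([.504,.0275,.2],p,y),todelta([.504,.0275,.104],p,y))
E
```

```text
clock: 1.15
position: [0.4148, 0.215, 0.2092]
tool_rot: [-1.571, 0.001, 1.164]
force: [-0.7, -0.9, 0.2]
grip_width: 0.0855
[-0.6  0.3  0.1  2.  -0.   0.8  0.6] [-1.6  0.   1.2]
[-136.9    9.2 -156. ] [-136.9  105.2 -156. ]
```

```bash
python3 -m crank '[{"hand":0,"dx":-12,"dy":1,"dz":-14,"yaw":0},{"hand":0,"dx":-34,"dy":3,"dz":-39,"yaw":0},{"hand":0,"dx":-58,"dy":5,"dz":-66,"yaw":0},{"hand":0,"dx":-82,"dy":7,"dz":-93,"yaw":0},{"hand":0,"dx":-106,"dy":9,"dz":-120,"yaw":0},{"hand":0,"dx":-126,"dy":9,"dz":-143,"yaw":0},{"hand":0,"dx":-137,"dy":9,"dz":-156,"yaw":0},{"hand":0,"dx":-137,"dy":9,"dz":-156,"yaw":0},{"hand":0,"dx":-137,"dy":9,"dz":-156,"yaw":0}]'
python3 - <<'E'
from h import *
np.set_printoptions(precision=4,suppress=True)
s=bot.observe();p=np.array(s['position']);y=s['tool_rot'][2];print(np.array(s['qpos']),s['tool_rot'])
print(todelta([.504,.0275,.2],p,y),todelta([.504,.0275,.104],p,y))
f=bot.grab_frame("wrist"); cv2.imwrite("pics/c_w.png",f[:,:,::-1])
print(proj("wrist",[[.504,.0275,.129],[.533,-.001,.064],[.504,.0275,.104]]))
E
```

```text
clock: 1.9
position: [0.5035, 0.0312, 0.2001]
tool_rot: [-1.57, 0.0, 1.167]
force: [-0.5, 0.2, 0.2]
grip_width: 0.0853
[-0.2759  0.3745  0.1242  1.9509 -0.0623  0.8202  1.0493] [-1.5704  0.0001  1.167 ]
[-3.186   0.0854 -1.8568] [-3.186  96.0854 -1.8568]
[[313.3333 263.0029]
 [298.3824 274.8738]
 [313.954  250.4295]]
```

View pics/c_w.png

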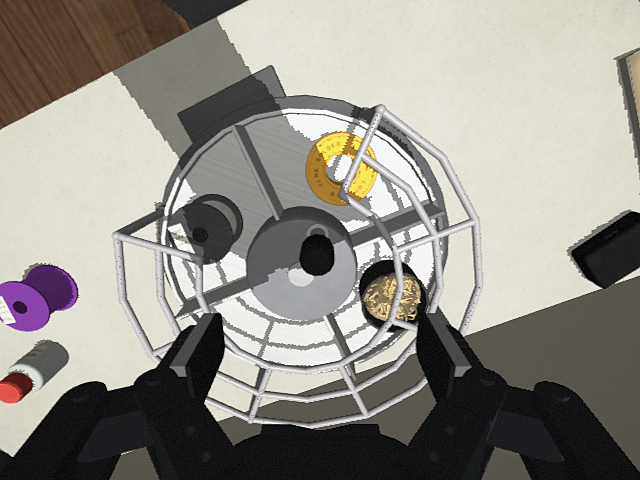

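```bash
python3 - <<'E'
from h import *
print(ray("wrist",(317.5,265),.129),ray("wrist",(300,274.5),.064))
E
python3 -m crank '[{"hand":0.1,"dx":0,"dy":12,"dz":-1,"yaw":0},{"hand":0.1,"dx":-1,"dy":35,"dz":-2,"yaw":0},{"hand":0.1,"dx":-1,"dy":60,"dz":-2,"yaw":0},{"hand":0.1,"dx":-1,"dy":82,"dz":-2,"yaw":0},{"hand":0.1,"dx":-1,"dy":94,"dz":-2,"yaw":0},{"hand":0.3,"dx":-1,"dy":96,"dz":-2,"yaw":0},{"hand":0.4,"dx":-1,"dy":96,"dz":-2,"yaw":0},{"hand":0.5,"dx":-1,"dy":96,"dz":-2,"yaw":0},{"hand":0.6,"dx":-1,"dy":96,"dz":-2,"yaw":0},{"hand":0.7,"dx":-1,"dy":96,"dz":-2,"yaw":0},{"hand":0.8,"dx":-1,"dy":96,"dz":-2,"yaw":0},{"hand":1,"dx":-1,"dy":96,"dz":-2,"yaw":0}]' 30
python3 -m crank '[{"hand":1,"dx":0,"dy":0,"dz":0,"yaw":0},{"hand":1,"dx":0,"dy":0,"dz":0,"yaw":0},{"hand":1,"dx":0,"dy":0,"dz":0,"yaw":0}]'
python3 - <<'E'
from h import *
f=bot.grab_frame("wrist"); cv2.imwrite("pics/d_w.png",f[:,:,::-1])
f=bot.grab_frame("scene"); cv2.imwrite("pics/d_s.png",cv2.resize(f[150:300,220:400,::-1],None,fx=4,fy=4))
E
```

```text
[0.5064553  0.02952626 0.129     ] [5.33234777e-01 4.83931095e-04 6.40000000e-02]
clock: 2.95
position: [0.5054, 0.0293, 0.1053]
tool_rot: [-1.572, -0.001, 1.168]
force: [-1.5, -1.5, 8.7]
grip_width: 0.0237
clock: 3.2
position: [0.5054, 0.0293, 0.1053]
tool_rot: [-1.572, -0.001, 1.168]
force: [-1.6, -1.2, 8.5]
grip_width: 0.0236
```

View pics/d_w.png

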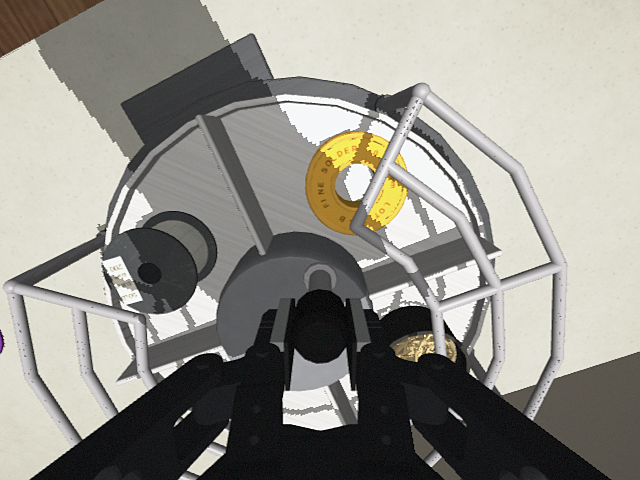

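View pics/d_s.png

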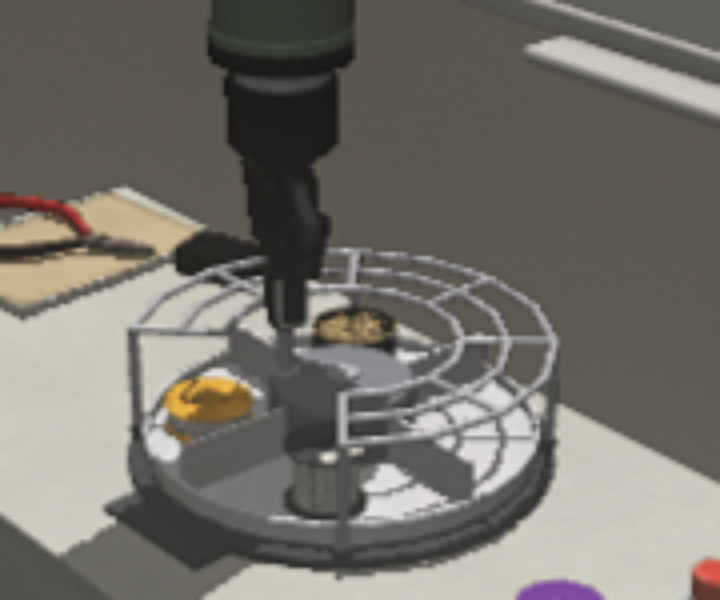

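```bash
python3 - <<'E'
from h import *
np.set_printoptions(precision=1,suppress=True)
y=1.168; H=np.array([.533,0]);
A=[133.6,131.5,127.5,122,116,110,104,98,92,86,81,78,77, 75,71,66,60,53,46,38,30,22,14,8,3]
P=[np.r_[H+.0403*np.array([np.cos(np.radians(a)),np.sin(np.radians(a))]),.1] for a in A]
for i in range(1,13): print(A[i],todelta(P[i],P[0],y))
for i in range(13,25): print(A[i],todelta(P[i],P[12],y))
E
```

```text
131.5 [ 1.3 -0.  -0.6]
127.5 [ 3.8 -0.  -1.9]
122 [ 7.1 -0.  -4. ]
116 [10.4 -0.  -6.6]
110 [13.5 -0.  -9.5]
104 [ 16.2  -0.  -12.7]
98 [ 18.6  -0.  -16.2]
92 [ 20.5  -0.  -19.9]
86 [ 22.1  -0.  -23.8]
81 [ 23.1  -0.  -27.2]
78 [ 23.6  -0.  -29.3]
77 [ 23.7  -0.  -30. ]
75 [ 0.2 -0.  -1.4]
71 [ 0.5 -0.  -4.2]
66 [ 0.6 -0.  -7.7]
60 [  0.3  -0.  -11.9]
53 [ -0.6  -0.  -16.7]
46 [ -2.   -0.  -21.4]
38 [ -4.4  -0.  -26.5]
30 [ -7.5  -0.  -31.3]
22 [-11.1  -0.  -35.5]
14 [-15.4  -0.  -39.2]
8 [-18.9  -0.  -41.6]
3 [-22.   -0.  -43.2]
```

```bash
python3 -m crank '[{"hand":1,"dx":1.3,"dy":-1,"dz":-0.6,"yaw":0},{"hand":1,"dx":3.8,"dy":-1,"dz":-1.9,"yaw":0},{"hand":1,"dx":7.1,"dy":-1,"dz":-4,"yaw":0},{"hand":1,"dx":10.4,"dy":-1,"dz":-6.6,"yaw":0},{"hand":1,"dx":13.5,"dy":-1,"dz":-9.5,"yaw":0},{"hand":1,"dx":16.2,"dy":-1,"dz":-12.7,"yaw":0},{"hand":1,"dx":18.6,"dy":-1,"dz":-16.2,"yaw":0},{"hand":1,"dx":20.5,"dy":-1,"dz":-19.9,"yaw":0},{"hand":1,"dx":22.1,"dy":-1,"dz":-23.8,"yaw":0},{"hand":1,"dx":23.1,"dy":-1,"dz":-27.2,"yaw":0},{"hand":1,"dx":23.6,"dy":-1,"dz":-29.3,"yaw":0},{"hand":1,"dx":23.7,"dy":-1,"dz":-30,"yaw":0}]'
```

```text
clock: 4.3
position: [0.5417, 0.0391, 0.1055]
tool_rot: [-1.57, 0.001, 1.168]
force: [-4.3, -2.9, 0.0]
grip_width: 0.0234
```

```bash
python3 -m crank '[{"hand":1,"dx":0.2,"dy":0,"dz":-1.4,"yaw":0},{"hand":1,"dx":0.5,"dy":0,"dz":-4.2,"yaw":0},{"hand":1,"dx":0.6,"dy":0,"dz":-7.7,"yaw":0},{"hand":1,"dx":0.3,"dy":0,"dz":-11.9,"yaw":0},{"hand":1,"dx":-0.6,"dy":0,"dz":-16.7,"yaw":0},{"hand":1,"dx":-2,"dy":0,"dz":-21.4,"yaw":0},{"hand":1,"dx":-4.4,"dy":0,"dz":-26.5,"yaw":0},{"hand":1,"dx":-7.5,"dy":0,"dz":-31.3,"yaw":0},{"hand":1,"dx":-11.1,"dy":0,"dz":-35.5,"yaw":0},{"hand":1,"dx":-15.4,"dy":0,"dz":-39.2,"yaw":0},{"hand":1,"dx":-18.9,"dy":0,"dz":-41.6,"yaw":0},{"hand":1,"dx":-22,"dy":0,"dz":-43.2,"yaw":0}]'
python3 -m crank '[{"hand":1,"dx":-1,"dy":0,"dz":-0.4,"yaw":0},{"hand":1,"dx":-1.5,"dy":0,"dz":-0.7,"yaw":0},{"hand":1,"dx":-1.5,"dy":0,"dz":-0.7,"yaw":0}]'
python3 - <<'E'
from h import *
print(bot.observe()['clock'])
for n in ("wrist","top"):
  f=bot.grab_frame(n)
  if n=="top": f=cv2.resize(f[175:315,245:375],None,fx=4.2,fy=4.2,interpolation=cv2.INTER_CUBIC)
  cv2.imwrite(f"pics/e_{n}.png",f[:,:,::-1])
E
```

```text
clock: 5.3
position: [0.5727, 0.0028, 0.1055]
tool_rot: [-1.57, -0.001, 1.168]
force: [-4.6, 4.9, -0.2]
grip_width: 0.0237
clock: 5.55
position: [0.5728, 0.0011, 0.1054]
tool_rot: [-1.57, -0.0, 1.168]
force: [-4.6, 1.9, 1.6]
grip_width: 0.0232
5.55
```

View pics/e_wrist.png

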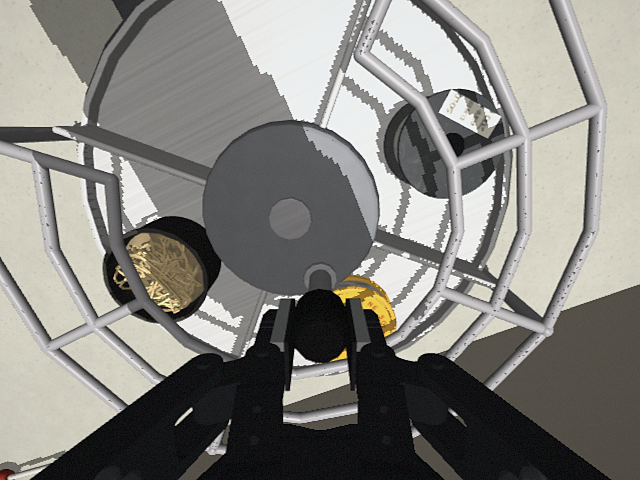

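View pics/e_top.png

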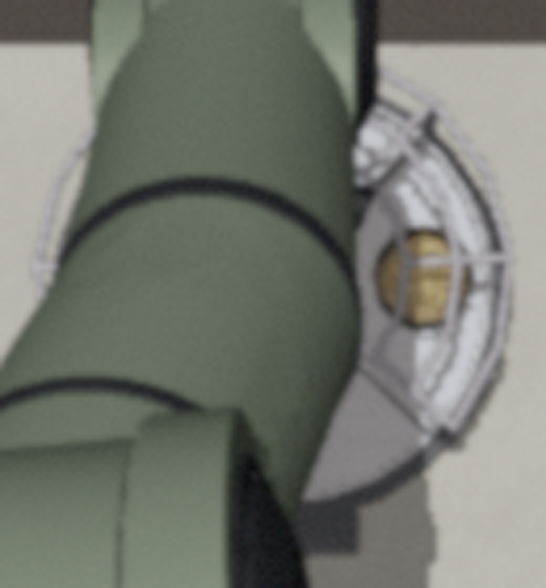

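```bash
python3 - <<'E'
from h import *
f=cv2.imread("pics/e_wrist.png")
cv2.imwrite("pics/e1.png",cv2.resize(f[0:200,40:440],None,fx=2,fy=2,interpolation=cv2.INTER_CUBIC))
cv2.imwrite("pics/e2.png",cv2.resize(f[190:340,360:560],None,fx=4,fy=4,interpolation=cv2.INTER_CUBIC))
E
```

```text
(no output)
```

View pics/e1.png

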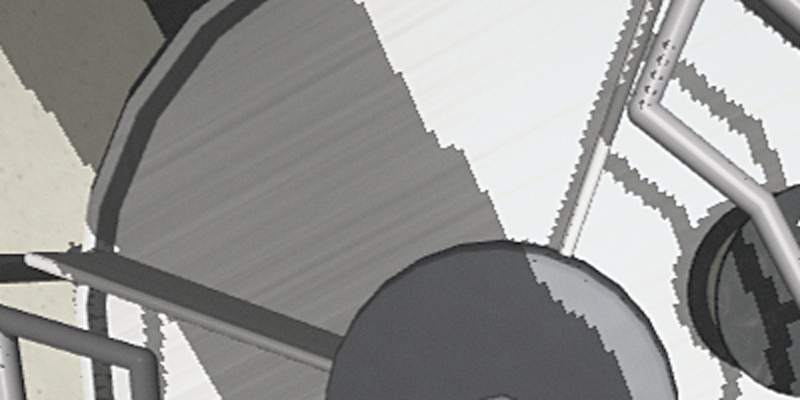

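View pics/e2.png

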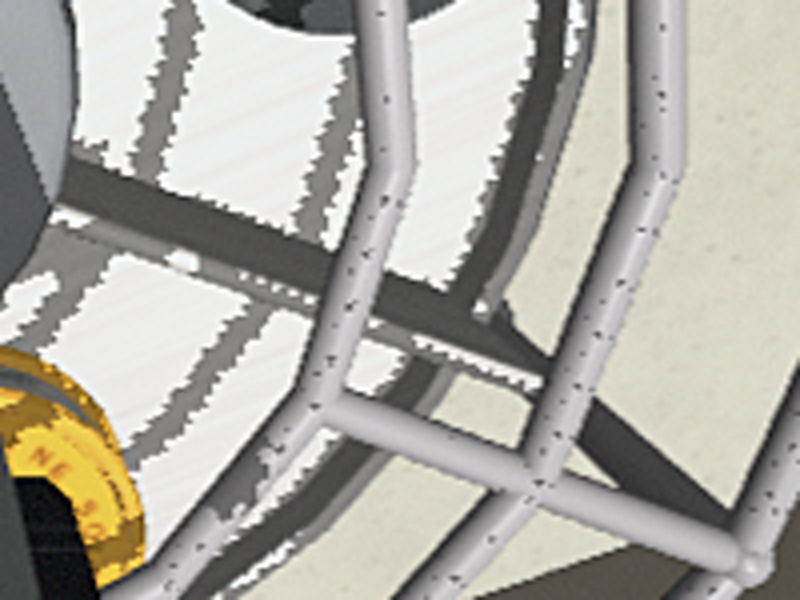

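```bash
python3 - <<'E'
from h import *
H=ray("wrist",(290.5,219),.063); print("hub",H)
def ang(p,q,z=.055):
    a=ray("wrist",p,z);b=ray("wrist",q,z);d=(b-a)[:2]; n=np.array([-d[1],d[0]])/np.linalg.norm(d)
    return np.degrees(np.arctan2(d[1],d[0])), 1e3*n@(H-a)[:2]
print("L",ang((206.5,180),(62.5,131.5)));print("U",ang((324,122.5),(365,15)));print("R",ang((382.5,247),(492.5,285.75)))
for p in ((362.5,54),(115,177)):
    v=(ray("wrist",p,.091)-H)[:2]; print(np.hypot(*v),np.degrees(np.arctan2(v[1],v[0])))
E
```

```text
hub [5.33541315e-01 4.78816687e-04 6.30000000e-02]
L (np.float64(-132.21243552636503), np.float64(3.897852743173339))
U (np.float64(135.0348086906038), np.float64(-1.6820183486151494))
R (np.float64(46.8532710899667), np.float64(-0.30423612994237675))
0.0842758464008757 133.10679489031176
0.08202721720134162 -132.43736344775525
```

```bash
python3 -m crank '[{"hand":1,"dx":-0.5,"dy":0,"dz":-0.2,"yaw":0},{"hand":1,"dx":-0.5,"dy":0,"dz":-0.2,"yaw":0},{"hand":0.6,"dx":-0.5,"dy":0,"dz":-0.2,"yaw":0},{"hand":0.3,"dx":-0.5,"dy":0,"dz":-0.2,"yaw":0},{"hand":0.2,"dx":-0.5,"dy":0,"dz":-0.2,"yaw":0},{"hand":0.1,"dx":-0.5,"dy":0,"dz":-0.2,"yaw":0},{"hand":0.1,"dx":-0.5,"dy":-15,"dz":-0.2,"yaw":0},{"hand":0.1,"dx":-0.5,"dy":-50,"dz":-0.2,"yaw":0},{"hand":0.1,"dx":10,"dy":-85,"dz":-20,"yaw":0},{"hand":0.1,"dx":0,"dy":-110,"dz":-50,"yaw":0},{"hand":0.1,"dx":-20,"dy":-120,"dz":-80,"yaw":0},{"hand":0.1,"dx":-30,"dy":-120,"dz":-90,"yaw":0}]'
python3 - <<'E'
from h import *
s=bot.observe();print(s['position'],s['tool_rot'],s['qpos'])
for n in ("wrist","top"):
  f=bot.grab_frame(n)
  if n=="top": f=cv2.resize(f[175:315,245:375],None,fx=4.2,fy=4.2,interpolation=cv2.INTER_CUBIC)
  cv2.imwrite(f"pics/f_{n}.png",f[:,:,::-1])
E
```

```text
clock: 6.65
position: [0.6472, -0.066, 0.2285]
tool_rot: [-1.577, -0.001, 1.166]
force: [0.5, -1.0, -1.0]
grip_width: 0.0766
[ 0.64724199 -0.06601746  0.22848596] [-1.57682429e+00 -5.31812719e-04  1.16609964e+00] [-0.07897643  0.56714672  0.13671826  1.54169026 -0.08342193  1.03269925
  1.24504733]
```

View pics/f_wrist.png

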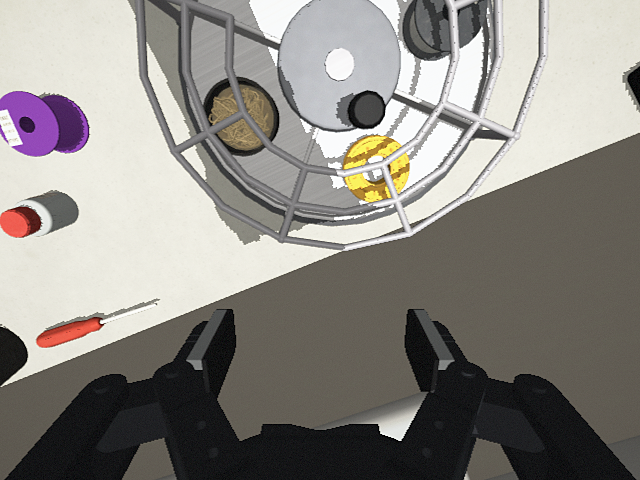

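View pics/f_top.png

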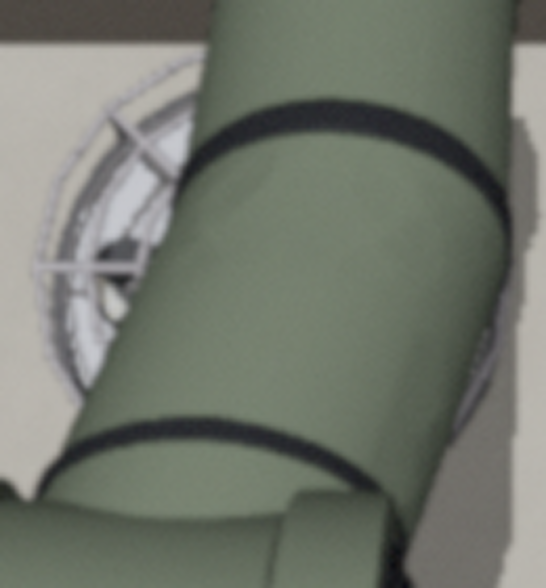

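```bash
python3 -m crank '[{"hand":0.1,"dx":3,"dy":0,"dz":20,"yaw":0},{"hand":0.1,"dx":8,"dy":-5,"dz":50,"yaw":0},{"hand":0.1,"dx":14,"dy":-15,"dz":80,"yaw":0},{"hand":0.1,"dx":19,"dy":-20,"dz":105,"yaw":0},{"hand":0.1,"dx":22,"dy":-20,"dz":120,"yaw":0},{"hand":0.1,"dx":22,"dy":-20,"dz":120,"yaw":0},{"hand":0.1,"dx":22,"dy":-20,"dz":120,"yaw":0}]'
python3 - <<'E'
from h import *
f=bot.grab_frame("wrist")
cv2.imwrite("pics/g.png",f[:,:,::-1])
cv2.imwrite("pics/g2.png",cv2.resize(f[60:310,130:450,::-1],None,fx=2.4,fy=2.4,interpolation=cv2.INTER_CUBIC))
E
```

```text
clock: 7.33
position: [0.5418, 0.0059, 0.2455]
tool_rot: [-1.571, -0.0, 1.169]
force: [0.3, -0.0, 0.2]
grip_width: 0.0766
```

View pics/g.png

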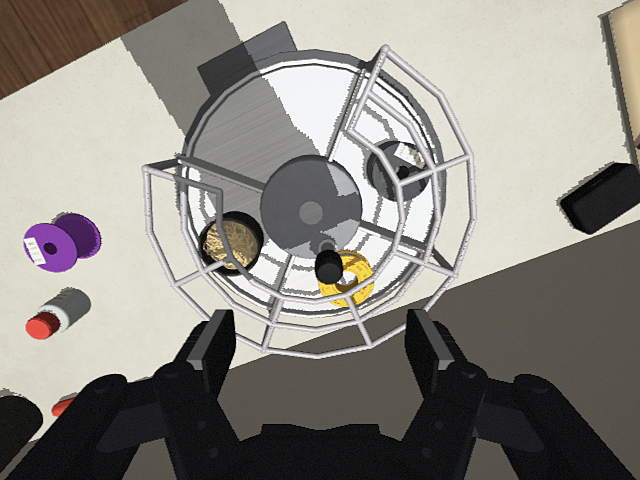

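View pics/g2.png

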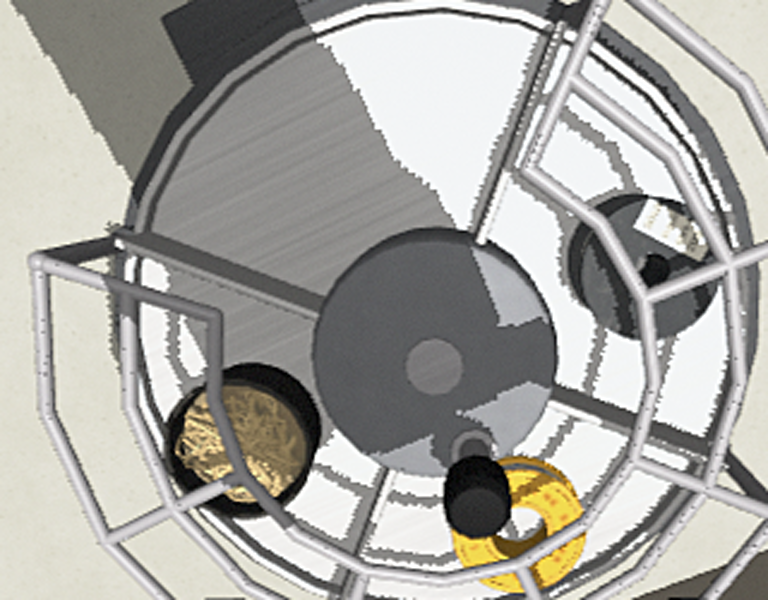

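```bash
python3 - <<'E'
from h import *
H=ray("wrist",(130+435/2.4,60+366/2.4),.064);print("hub",H)
P=lambda x,y,z:ray("wrist",(130+x/2.4,60+y/2.4),z)[:2]
for n,p,q in (("L",(320,311),(122,244)),("U",(481,243),(557,30)),("R",(560,396),(690,456)),("B",(385,470),(352,565))):
    a,b=P(*p,.055),P(*q,.055);d=b-a;print(n,np.degrees(np.arctan2(d[1],d[0])),[np.degrees(np.arctan2(*(x-H[:2])[::-1])) for x in(a,b)],np.hypot(*(b-H[:2])))
for nm,p in(("inL",(214,316)),("inU",(524,166)),("outL",(38,260)),("midL",(115,290)),("midU",(572,80))):
    v=P(*p,.091)-H[:2];print(nm,np.hypot(*v),np.degrees(np.arctan2(v[1],v[0])))
c=P(477,512,.129);v=c-H[:2];print("crank",c,np.hypot(*v),np.degrees(np.arctan2(v[1],v[0])))
# overlay
f=cv2.imread("pics/g2.png"); 
def dr(a,b,col):
    q=proj("wrist",[a,b]);q=[(int((x-130)*2.4),int((y-60)*2.4)) for x,y in q];cv2.line(f,q[0],q[1],col,1)
for th,col in((0,(0,0,255)),):
  for k in range(4):
    a=np.radians(th+45+90*k);u=np.array([np.cos(a),np.sin(a)])
    n=np.array([-u[1],u[0]])*.002
    for s in(-1,1): dr(np.r_[H[:2]+.052*u+s*n,.055],np.r_[H[:2]+.139*u+s*n,.055],col)
for a in(132,228):
    a=np.radians(a);u=np.array([np.cos(a),np.sin(a)]);dr(np.r_[H[:2]+.08*u,.091],np.r_[H[:2]+.15*u,.091],(255,0,0))
cv2.imwrite("pics/g3.png",f)
E
```

```text
hub [5.33821169e-01 2.76334960e-04 6.40000000e-02]
L -132.11635663080682 [np.float64(-136.9618681468218), np.float64(-133.98671652127788)] 0.13336816625829753
U 137.33994448494968 [np.float64(135.8465518950814), np.float64(136.75994726122735)] 0.13245458225566634
R 41.79570522443896 [np.float64(50.81835749651845), np.float64(45.967921704666104)] 0.11807596116635938
B -42.518706696970966 [np.float64(-47.83186039945761), np.float64(-45.29266313291396)] 0.10276345401937226
inL 0.08388013306443896 -130.61060054655192
inU 0.08356990243734513 134.41486639450272
outL 0.14812277918096534 -130.91200429964596
midL 0.12004042881457509 -129.88482241802322
midU 0.11458394269133723 132.55825095083617
crank [0.57318178 0.00072547] 0.03936317248375594 0.6537537133069675
```

View pics/g3.png

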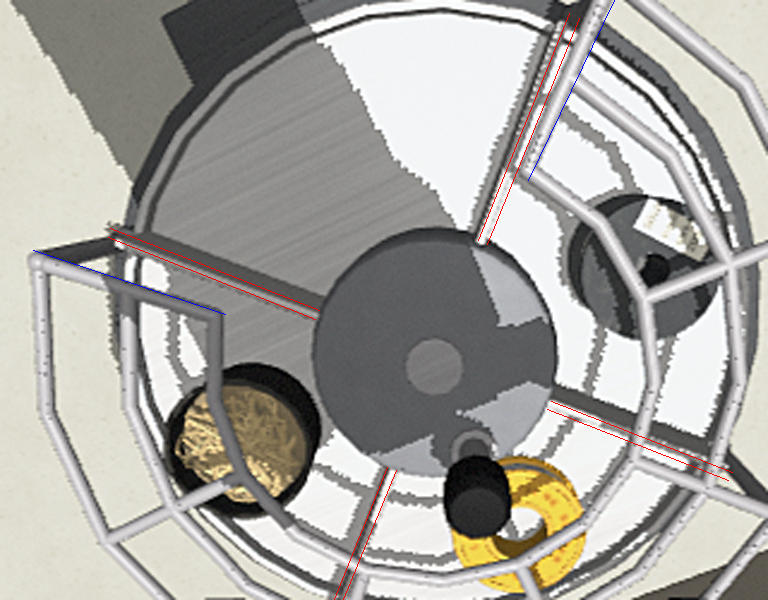

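```bash
python3 - <<'E'
from h import *
np.set_printoptions(precision=4,suppress=True)
s=bot.observe();p=np.array(s['position']);y=s['tool_rot'][2]
print(ray("wrist",(40,325),.065),ray("wrist",(49,248),.044),todelta([.534,-.332,.2],p,y))
E
```

```text
[ 0.5329 -0.3239  0.065 ] [ 0.4634 -0.2773  0.044 ] [-313.6204   45.3091 -124.3273]
```

```bash
python3 -m crank '[{"hand":0.1,"dx":-12,"dy":0,"dz":-5,"yaw":0},{"hand":0.1,"dx":-40,"dy":0,"dz":-16,"yaw":0},{"hand":0.1,"dx":-72,"dy":0,"dz":-28,"yaw":0},{"hand":0.1,"dx":-105,"dy":5,"dz":-41,"yaw":0},{"hand":0.1,"dx":-138,"dy":10,"dz":-55,"yaw":0},{"hand":0.1,"dx":-171,"dy":15,"dz":-68,"yaw":0},{"hand":0.1,"dx":-204,"dy":20,"dz":-81,"yaw":0},{"hand":0.1,"dx":-237,"dy":25,"dz":-94,"yaw":0},{"hand":0.1,"dx":-268,"dy":30,"dz":-106,"yaw":0},{"hand":0.1,"dx":-295,"dy":40,"dz":-117,"yaw":0},{"hand":0.1,"dx":-310,"dy":45,"dz":-123,"yaw":0},{"hand":0.1,"dx":-313,"dy":45,"dz":-124,"yaw":0}]' 30
python3 -m crank '[{"hand":0.1,"dx":0,"dy":0,"dz":0,"yaw":0},{"hand":0.1,"dx":0,"dy":0,"dz":0,"yaw":0}]'
python3 - <<'E'
from h import *
s=bot.observe();print(s['qpos'])
f=bot.grab_frame("wrist");cv2.imwrite("pics/i.png",f[:,:,::-1])
f=bot.grab_frame("top");cv2.imwrite("pics/i_t.png",cv2.resize(f[175:315,245:375,::-1],None,fx=4.2,fy=4.2,interpolation=cv2.INTER_CUBIC))
E
```

```text
clock: 8.38
position: [0.532, -0.3357, 0.1983]
tool_rot: [-1.569, 0.002, 1.163]
force: [0.1, 0.8, -0.1]
grip_width: 0.0767
clock: 8.55
position: [0.5339, -0.3311, 0.2]
tool_rot: [-1.57, -0.0, 1.168]
force: [-0.4, -0.5, 1.8]
grip_width: 0.0768
[ 0.33754231  0.56737724  0.18503375  1.63001154 -0.12163285  0.9559465
  1.73256825]
```

View pics/i.png

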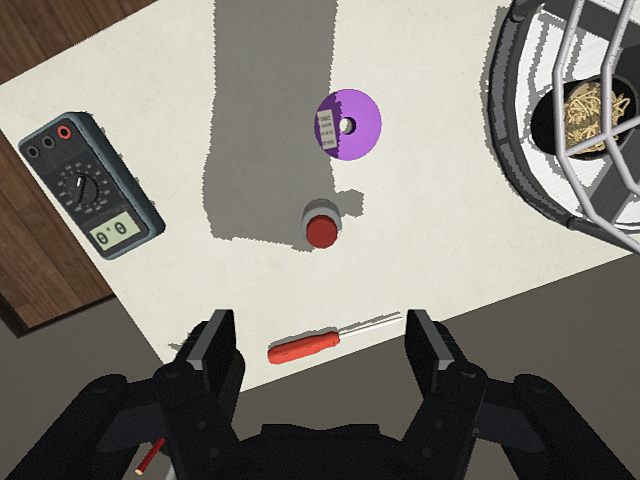

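View pics/i_t.png

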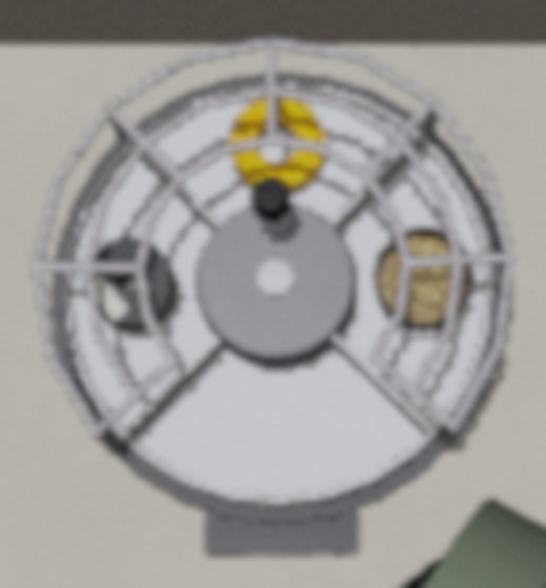

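```bash
python3 - <<'E'
from h import *
np.set_printoptions(precision=4,suppress=True)
t=lambda x,y,z:ray("top",(245+x/4.2-.4,175+y/4.2-.4),z)[:2]
H=t(275,276,.064);print(H)
for z,pp in((.055,((127,445),(225,350),(335,338),(432,430))),(.091,((97,437),(455,447),(137,408),(412,408))),(.129,((270,199),)),(.009,((205,557),(360,553),(205,510),(358,510)))):
  for p in pp:
    v=t(*p,z)-H;print(z,p,np.hypot(*v),np.degrees(np.arctan2(v[1],v[0]))%360)
a=t(127,445,.055)-t(225,350,.055);b=t(432,430,.055)-t(335,338,.055)
print([np.degrees(np.arctan2(v[1],v[0]))%360 for v in(a,b)])
s=bot.observe();p=np.array(s['position']);y=s['tool_rot'][2]
c=ray("wrist",(321,231.5),.065);print(c,todelta([c[0],c[1],.018],p,y),proj("wrist",[[.534,-.331,.065]]))
f=cv2.imread("pics/i.png");cv2.imwrite("pics/i2.png",cv2.resize(f[180:270,270:390],None,fx=6,fy=6,interpolation=cv2.INTER_CUBIC))
E
```

```text
[0.5329 0.0002]
0.055 (127, 445) 0.1412213136620942 139.1451997745473
0.055 (225, 350) 0.056018579628065904 145.6274520704204
0.055 (335, 338) 0.0540533423553205 224.95160391746478
0.055 (432, 430) 0.13857502330948265 225.92257026537686
0.091 (97, 437) 0.149710374911722 134.6748969815402
0.091 (455, 447) 0.15735235237895936 225.53170550176097
0.091 (137, 408) 0.1200853528269137 136.67283072250424
0.091 (412, 408) 0.12211178537247441 224.87097874901914
0.129 (270, 199) 0.035718068052330944 0.7762644699913274
0.009 (205, 557) 0.18052475693161407 165.35627579108683
0.009 (360, 553) 0.17991849725198172 197.6132732522483
0.009 (205, 510) 0.15174467863325924 162.26929828533818
0.009 (358, 510) 0.1534196967199543 200.22642807459061
[np.float64(134.91786239365172), np.float64(226.54341205501115)]
[ 0.5345 -0.3289  0.065 ] [  1.5771 182.4985   0.3269] [[318.5483 231.9211]]
```

View pics/i2.png

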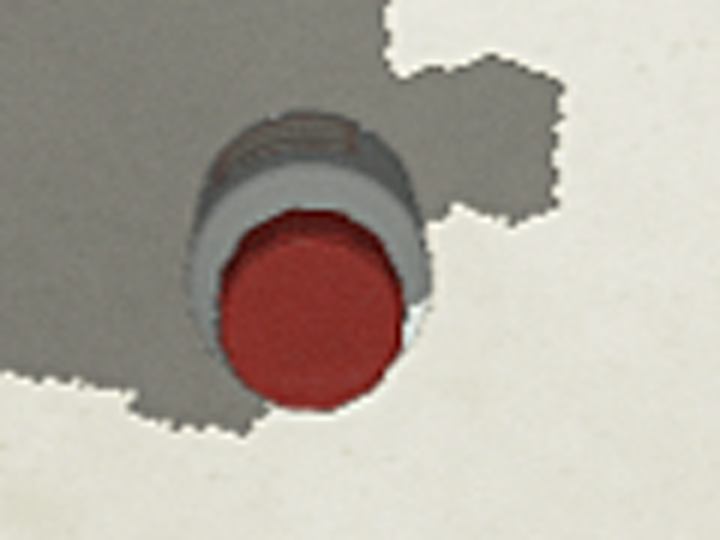

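```bash
python3 -m crank '[{"hand":0.1,"dx":1,"dy":12,"dz":0,"yaw":0},{"hand":0.1,"dx":2,"dy":36,"dz":0,"yaw":0},{"hand":0.1,"dx":2,"dy":62,"dz":0,"yaw":0},{"hand":0.1,"dx":2,"dy":88,"dz":0,"yaw":0},{"hand":0.1,"dx":2,"dy":114,"dz":0,"yaw":0},{"hand":0.1,"dx":2,"dy":138,"dz":0,"yaw":0},{"hand":0.1,"dx":2,"dy":158,"dz":0,"yaw":0},{"hand":0.1,"dx":2,"dy":172,"dz":0,"yaw":0},{"hand":0.1,"dx":2,"dy":180,"dz":0,"yaw":0},{"hand":0.2,"dx":2,"dy":182,"dz":0,"yaw":0},{"hand":0.3,"dx":2,"dy":182,"dz":0,"yaw":0},{"hand":0.4,"dx":2,"dy":182,"dz":0,"yaw":0}]' 30
python3 - <<'E'
from h import *
f=bot.grab_frame("wrist");cv2.imwrite("pics/j.png",f[:,:,::-1])
E
```

```text
clock: 9.65
position: [0.535, -0.3299, 0.0193]
tool_rot: [-1.572, 0.0, 1.168]
force: [0.0, 0.2, 0.2]
grip_width: 0.0514
```

View pics/j.png

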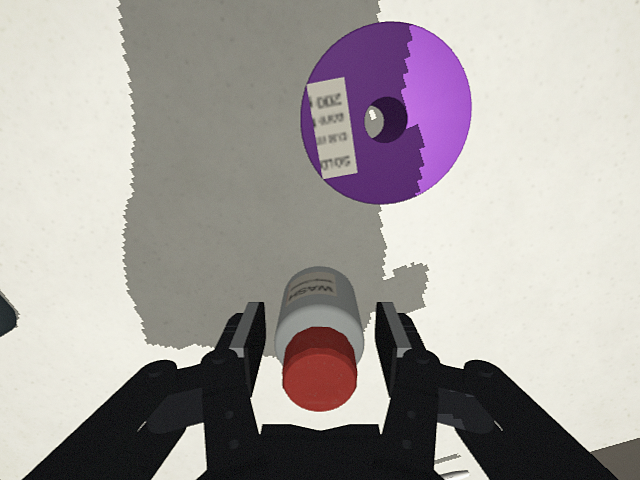

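```bash
python3 - <<'E'
from h import *
p=bot.observe()['position']; print(proj("wrist",[[p[0],p[1],.065]]),ray("wrist",(320,376),.065))
E
python3 -m crank '[{"hand":0.45,"dx":0,"dy":0,"dz":0,"yaw":0},{"hand":0.5,"dx":0,"dy":0,"dz":0,"yaw":0},{"hand":0.55,"dx":0,"dy":0,"dz":0,"yaw":0},{"hand":0.6,"dx":0,"dy":0,"dz":0,"yaw":0},{"hand":0.7,"dx":0,"dy":0,"dz":0,"yaw":0},{"hand":0.8,"dx":0,"dy":0,"dz":0,"yaw":0},{"hand":0.8,"dx":0,"dy":0,"dz":0,"yaw":0}]' 30
```

```text
[[318.12819877 381.59138794]] [ 0.5330903  -0.32846349  0.065     ]
clock: 10.28
position: [0.5347, -0.33, 0.019]
tool_rot: [-1.572, 0.0, 1.168]
force: [-1.5, 1.7, 8.3]
grip_width: 0.0363
```

```bash
python3 -m crank '[{"hand":0.8,"dx":0,"dy":-4,"dz":0,"yaw":0},{"hand":0.8,"dx":0,"dy":-15,"dz":0,"yaw":0},{"hand":0.8,"dx":0,"dy":-32,"dz":0,"yaw":0},{"hand":0.8,"dx":0,"dy":-52,"dz":0,"yaw":0},{"hand":0.8,"dx":0,"dy":-74,"dz":0,"yaw":0},{"hand":0.8,"dx":0,"dy":-96,"dz":0,"yaw":0},{"hand":0.8,"dx":0,"dy":-118,"dz":0,"yaw":0},{"hand":0.8,"dx":0,"dy":-138,"dz":0,"yaw":0},{"hand":0.8,"dx":4,"dy":-152,"dz":3,"yaw":0},{"hand":0.8,"dx":14,"dy":-159,"dz":11,"yaw":0},{"hand":0.8,"dx":28,"dy":-161,"dz":23,"yaw":0},{"hand":0.8,"dx":43,"dy":-161,"dz":35,"yaw":0}]' 30
python3 - <<'E'
from h import *
s=bot.observe();print(todelta([.439,-.001,.18],np.array(s['position']),s['tool_rot'][2]),s['force'])
f=bot.grab_frame("wrist");cv2.imwrite("pics/k.png",f[:,:,::-1])
E
```

```text
clock: 11.28
position: [0.5184, -0.275, 0.1796]
tool_rot: [-1.571, -0.0, 1.168]
force: [1.0, 1.3, -1.8]
grip_width: 0.0363
[220.92944603  -0.39906375 180.53739168] [ 1.01349248  1.33894576 -1.77267585]
```

View pics/k.png

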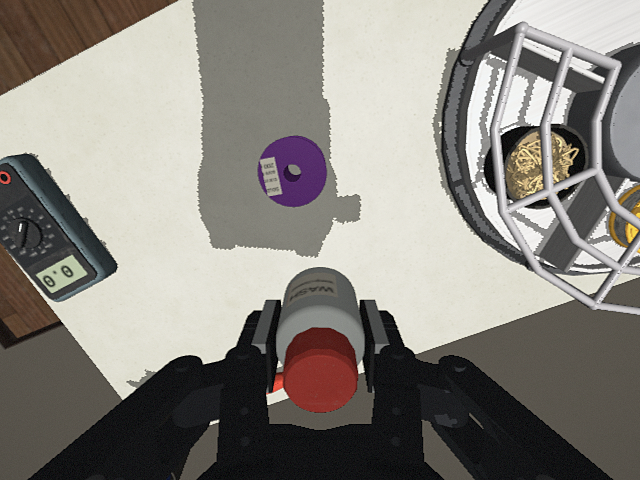

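```bash
python3 -m crank '[{"hand":0.8,"dx":12,"dy":0,"dz":10,"yaw":0},{"hand":0.8,"dx":30,"dy":0,"dz":24,"yaw":0},{"hand":0.8,"dx":52,"dy":0,"dz":42,"yaw":0},{"hand":0.8,"dx":75,"dy":0,"dz":60,"yaw":0},{"hand":0.8,"dx":98,"dy":0,"dz":79,"yaw":0},{"hand":0.8,"dx":121,"dy":0,"dz":97,"yaw":0},{"hand":0.8,"dx":144,"dy":0,"dz":116,"yaw":0},{"hand":0.8,"dx":167,"dy":0,"dz":134,"yaw":0},{"hand":0.8,"dx":188,"dy":0,"dz":151,"yaw":0},{"hand":0.8,"dx":205,"dy":0,"dz":165,"yaw":0},{"hand":0.8,"dx":216,"dy":0,"dz":174,"yaw":0},{"hand":0.8,"dx":220,"dy":0,"dz":178,"yaw":0}]'
python3 -m crank '[{"hand":0.8,"dx":1,"dy":0,"dz":0.5,"yaw":0},{"hand":0.8,"dx":1,"dy":0,"dz":0.5,"yaw":0},{"hand":0.8,"dx":1,"dy":0,"dz":0.5,"yaw":0}]'
python3 - <<'E'
from h import *
s=bot.observe();print(s['qpos'])
f=bot.grab_frame("wrist");cv2.imwrite("pics/l.png",f[:,:,::-1])
f=bot.grab_frame("scene");cv2.imwrite("pics/l_s.png",cv2.resize(f[150:300,220:400,::-1],None,fx=4,fy=4))
z=s['position'][2]
print(proj("wrist",[[.439,-.001,.018],[.533,0,.062]]), ray("wrist",(320,378),z+.046))
E
```

```text
clock: 12.33
position: [0.4401, -0.0017, 0.1791]
tool_rot: [-1.57, -0.0, 1.171]
force: [0.4, 0.3, -1.7]
grip_width: 0.0359
clock: 12.58
position: [0.4415, -0.0039, 0.1792]
tool_rot: [-1.571, 0.0, 1.167]
force: [0.7, -0.4, -1.8]
grip_width: 0.0366
[-0.24038658  0.31290084  0.14000078  2.1217665  -0.06543025  0.71097053
  1.10966435]
[[321.24331203 220.1609453 ]
 [364.13915794 327.2307689 ]] [ 0.44016329 -0.00264432  0.2252363 ]
```

View pics/l.png

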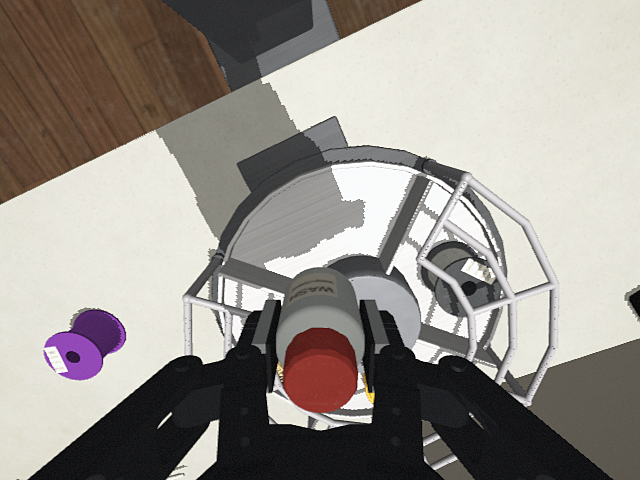

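View pics/l_s.png

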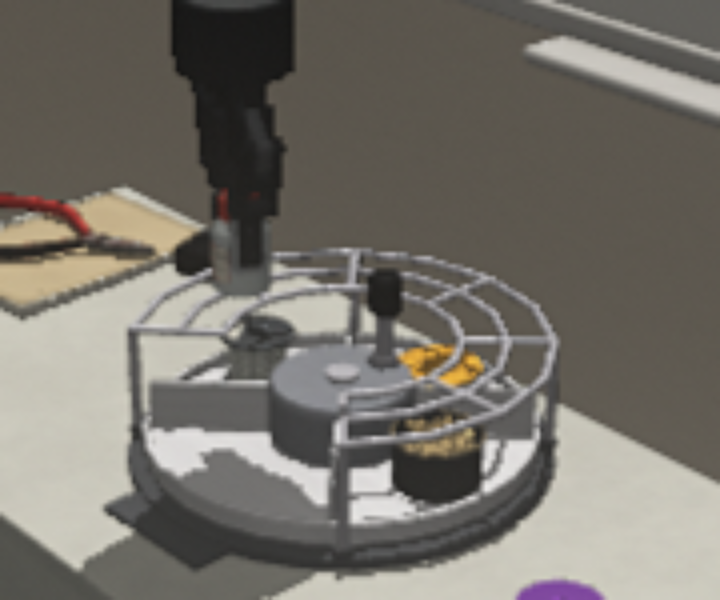

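```bash
python3 -m crank '[{"hand":0.8,"dx":1,"dy":8,"dz":1,"yaw":0},{"hand":0.8,"dx":1,"dy":24,"dz":1.5,"yaw":0},{"hand":0.8,"dx":1,"dy":42,"dz":1.5,"yaw":0},{"hand":0.8,"dx":1,"dy":60,"dz":1.5,"yaw":0},{"hand":0.8,"dx":1,"dy":78,"dz":1.5,"yaw":0},{"hand":0.8,"dx":1,"dy":95,"dz":1.5,"yaw":0},{"hand":0.8,"dx":1,"dy":110,"dz":1.5,"yaw":0},{"hand":0.8,"dx":1,"dy":121,"dz":1.5,"yaw":0},{"hand":0.8,"dx":1,"dy":129,"dz":1.5,"yaw":0},{"hand":0.8,"dx":1,"dy":134,"dz":1.5,"yaw":0},{"hand":0.8,"dx":1,"dy":136,"dz":1.5,"yaw":0},{"hand":0.8,"dx":1,"dy":137,"dz":1.5,"yaw":0}]'
python3 -m crank '[{"hand":0.8,"dx":0,"dy":1,"dz":0,"yaw":0},{"hand":0.8,"dx":0,"dy":2,"dz":0,"yaw":0},{"hand":0.8,"dx":0,"dy":3,"dz":0,"yaw":0},{"hand":0.8,"dx":0,"dy":3.5,"dz":0,"yaw":0},{"hand":0.8,"dx":0,"dy":3.5,"dz":0,"yaw":0}]'
```

```text
clock: 13.68
position: [0.4406, -0.0018, 0.0422]
tool_rot: [-1.571, 0.0, 1.168]
force: [0.5, -0.4, -1.3]
grip_width: 0.0365
clock: 14.1
position: [0.4406, -0.0016, 0.0389]
tool_rot: [-1.571, -0.0, 1.168]
force: [0.1, -0.2, -1.9]
grip_width: 0.0362
```

```bash
python3 - <<'E'
from h import *
f=bot.grab_frame("scene");cv2.imwrite("pics/m_s.png",cv2.resize(f[190:300,235:365,::-1],None,fx=5,fy=5,interpolation=cv2.INTER_CUBIC))
print(bot.observe()['position'],bot.observe()['force'])
E
```

```text
[ 0.44055084 -0.00161834  0.03889114] [-0.64847796 -0.1010624  -1.62077312]
```

View pics/m_s.png

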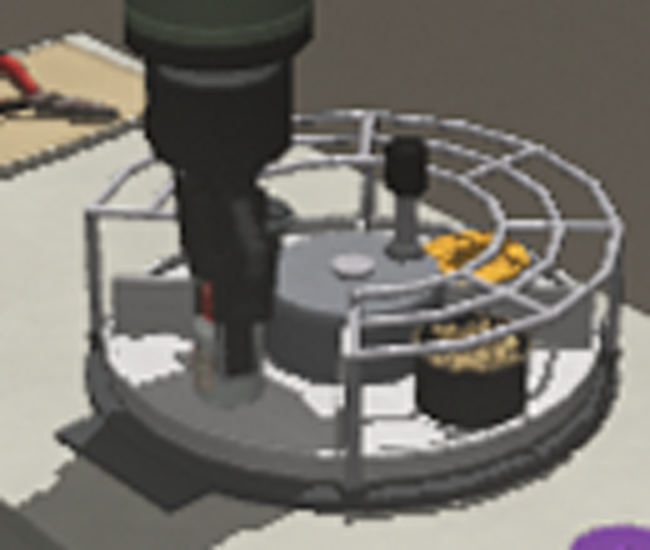

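Still no contact (about 2 mm above the floor by height). I'll go down in 0.5 mm steps, watching the force.

```bash
python3 -m crank '[{"hand":0.8,"dx":0,"dy":0.5,"dz":0,"yaw":0},{"hand":0.8,"dx":0,"dy":1,"dz":0,"yaw":0},{"hand":0.8,"dx":0,"dy":1.5,"dz":0,"yaw":0},{"hand":0.8,"dx":0,"dy":1.5,"dz":0,"yaw":0}]'
python3 -m crank '[{"hand":0.8,"dx":0,"dy":0.4,"dz":0,"yaw":0},{"hand":0.8,"dx":0,"dy":0.4,"dz":0,"yaw":0}]'
```

```text
clock: 14.48
position: [0.4405, -0.0017, 0.0372]
tool_rot: [-1.571, 0.0, 1.168]
force: [-0.0, 0.4, -1.2]
grip_width: 0.0367
clock: 14.65
position: [0.4406, -0.0017, 0.037]
tool_rot: [-1.571, -0.0, 1.168]
force: [-0.9, 0.5, 2.0]
grip_width: 0.0365
```

```bash
python3 -m crank '[{"hand":0.8,"dx":0,"dy":0.3,"dz":0,"yaw":0},{"hand":0.8,"dx":0,"dy":0.3,"dz":0,"yaw":0}]'
```

```text
clock: 14.82
position: [0.4406, -0.0017, 0.0369]
tool_rot: [-1.571, -0.0, 1.168]
force: [-1.8, -0.4, 11.6]
grip_width: 0.0363
```

```bash
python3 -m crank '[{"hand":0.55,"dx":0,"dy":0.3,"dz":0,"yaw":0},{"hand":0.5,"dx":0,"dy":0.3,"dz":0,"yaw":0},{"hand":0.45,"dx":0,"dy":0.3,"dz":0,"yaw":0},{"hand":0.4,"dx":0,"dy":0,"dz":0,"yaw":0},{"hand":0.3,"dx":0,"dy":0,"dz":0,"yaw":0},{"hand":0.25,"dx":0,"dy":0,"dz":0,"yaw":0},{"hand":0.25,"dx":0,"dy":0,"dz":0,"yaw":0}]'
python3 - <<'E'
from h import *
f=bot.grab_frame("wrist");cv2.imwrite("pics/n.png",f[:,:,::-1])
print(bot.observe()['force'],ray("wrist",(320,378),.083))
E
```

```text
clock: 15.4
position: [0.4405, -0.0017, 0.0366]
tool_rot: [-1.571, 0.0, 1.168]
force: [0.8, -0.2, 0.8]
grip_width: 0.0638
[0.13099777 0.29384232 0.21191471] [ 4.38788024e-01 -1.87103368e-04  8.30000000e-02]
```

View pics/n.png

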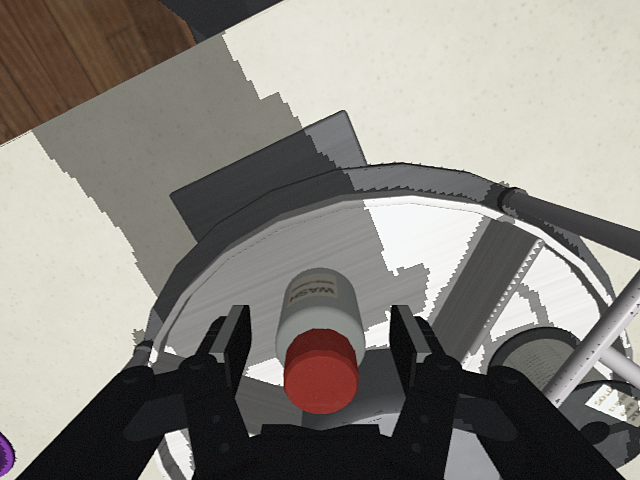

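Released: the bottle stands upright between the open fingers, cap at (320,375). Next I retreat straight up.

```bash
python3 -m crank '[{"hand":0.2,"dx":0,"dy":-6,"dz":0,"yaw":0},{"hand":0.2,"dx":0,"dy":-20,"dz":0,"yaw":0},{"hand":0.2,"dx":0,"dy":-38,"dz":0,"yaw":0},{"hand":0.2,"dx":0,"dy":-60,"dz":0,"yaw":0},{"hand":0.2,"dx":0,"dy":-85,"dz":0,"yaw":0},{"hand":0.2,"dx":0,"dy":-115,"dz":0,"yaw":0},{"hand":0.2,"dx":0,"dy":-145,"dz":0,"yaw":0},{"hand":0.2,"dx":0,"dy":-175,"dz":0,"yaw":0},{"hand":0.2,"dx":30,"dy":-190,"dz":10,"yaw":0},{"hand":0.2,"dx":60,"dy":-195,"dz":24,"yaw":0},{"hand":0.2,"dx":95,"dy":-195,"dz":38,"yaw":0},{"hand":0.2,"dx":130,"dy":-195,"dz":52,"yaw":0}]'
python3 -m crank '[{"hand":0.2,"dx":30,"dy":0,"dz":12,"yaw":0},{"hand":0.2,"dx":65,"dy":0,"dz":26,"yaw":0},{"hand":0.2,"dx":100,"dy":0,"dz":40,"yaw":0},{"hand":0.2,"dx":135,"dy":0,"dz":54,"yaw":0},{"hand":0.2,"dx":165,"dy":0,"dz":66,"yaw":0},{"hand":0.2,"dx":180,"dy":0,"dz":72,"yaw":0},{"hand":0.2,"dx":185,"dy":0,"dz":74,"yaw":0},{"hand":0.2,"dx":185,"dy":0,"dz":74,"yaw":0}]'
python3 - <<'E'
from h import *
f=bot.grab_frame("scene");cv2.imwrite("pics/o_s.png",cv2.resize(f[190:300,235:365,::-1],None,fx=5,fy=5,interpolation=cv2.INTER_CUBIC))
f=bot.grab_frame("top");cv2.imwrite("pics/o_t.png",cv2.resize(f[175:315,245:375,::-1],None,fx=4.2,fy=4.2,interpolation=cv2.INTER_CUBIC));cv2.imwrite("pics/o_tf.png",f[:,:,::-1])
E
```

```text
clock: 16.45
position: [0.4435, 0.1398, 0.2328]
tool_rot: [-1.572, -0.001, 1.167]
force: [1.2, -1.2, -0.8]
grip_width: 0.0682
clock: 17.12
position: [0.4477, 0.3381, 0.2316]
tool_rot: [-1.571, 0.0, 1.169]
force: [-0.8, -1.0, -0.3]
grip_width: 0.0684
```

View pics/o_s.png

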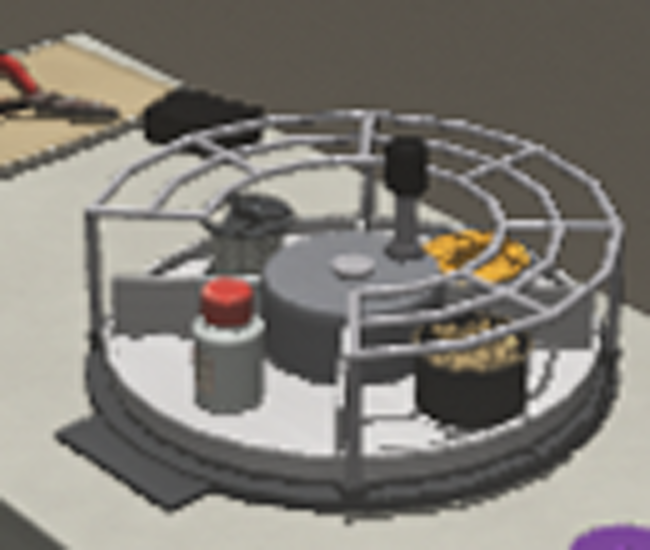

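View pics/o_t.png

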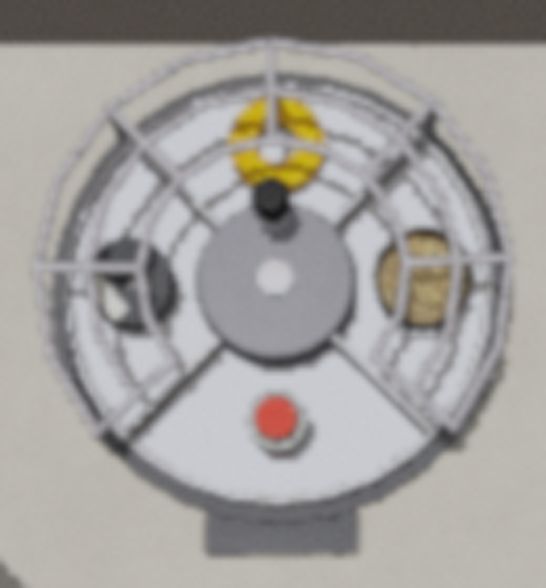

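View pics/o_tf.png

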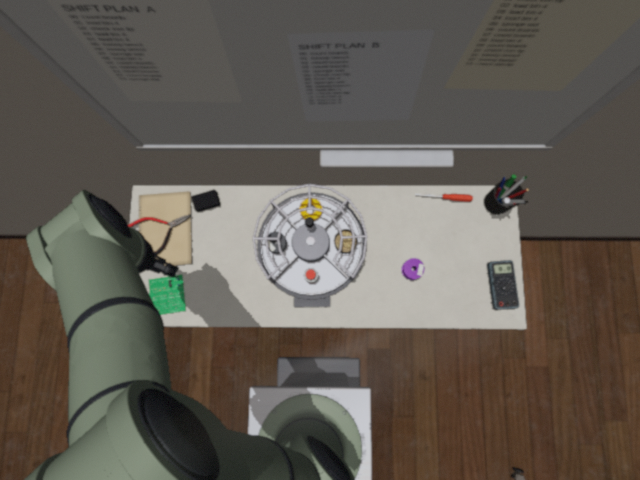

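```bash
python3 - <<'E'
from h import *
print(ray("top",(245+276/4.2-.4,175+417/4.2-.4),.083), bot.observe()['force'])
print(bot.job_done())
E
```

```text
[ 0.44131035 -0.00239156  0.083     ] [ 0.02342138 -0.7209996  -0.47815577]
the job is handed in; nothing more can be done
None
```

The bottle is standing upright on the floor of the empty bay, that bay is at the gap, and the job was handed in at about 17.3 s of the 54 s allowed.

- **Turning:** I gripped the crank and turned the carousel about 133° clockwise. The bay ended up pointing at about 180.7–180.9°. My estimates of the gap's centre ran from about 180° to 182° depending on the picture, so any centring error looks like about 1° or less. I could not narrow it further.
- **Placing:** I gripped the bottle round its body and set it down until the floor was felt, at about 12 N. Only then did I let go and lift straight up.
- **Last checks:** The final top picture puts the bottle's axis at (0.441, -0.002), about 2–3 mm from the estimated middle of the bay. The pot and both reels are still in their bays. The driver, meter, board and purple reel look unmoved, and the gripper is clear of everything.

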